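Stack two tube carriers on a splined mixer hub, tabs opposite

ROBOT

A 6-joint arm with a two-finger parallel gripper is mounted at the origin on the work surface. World frame = base frame: x ahead of the robot, y to its left, z up, the work surface at z = 0. Lengths are in m, angles in rad, forces in N, time in s.
With the tool pointing down it reaches from about 0.375 to 0.925 m from the base axis. Payload 5.7 kg.
Tool frame: the origin (TCP) lies where the fingers leave the gripper's body, on its centre line; the fingertips stand 80 mm ahead of it and the grasp point (between the pads) lies 61 mm ahead of it; x points along the fingers, y is the direction in which the jaws open and shut, and the axes are right-handed (so a half turn about x gives the same grasp; the last joint's range is limited). The gripper opens to 88 mm and grips with 3 to 60 N. Pads are 20 mm wide; open, the fingers measure 115 mm over their backs; the gripper's body (75 mm by 178 mm) begins 61 mm behind the grasp point.
Start: joints at [-0.115, 0.359, 1.51, -0, 1.272, -0.115], TCP at [0.6, -0, 0.303] pointing down, gripper open.
Joint ranges: [-2.97, 2.97], [-1.01, 2.36], [0.21, 2.38], [-0.96, 4.11], [0.2, 2.71], [-2.98, 2.98]. Speed limits (rad/s): [2.39, 2.39, 3.14, 3.14, 3.14, 3.14].

INTERFACE

Orientations are given as a unit quaternion [w, x, y, z].
In Python, from cell import r, camera, camera_params, hand_in, recognise gives the robot as it stands. The module is installed in compiled form; this text tells all that it offers.
- The arm moves only by the tool play_rows, never from a script. Its argument "motion" is a list of rows, each a list of 7 numbers: the shift along the world's x, y, z in cm, then the turn, a rotation vector about the world's x, y, z in degrees, then the opening, from 0 (shut) to 1 (fully open). In form: [[x, y, z, ax, ay, az, jaw], ...]. A call has 1 to 12 rows; each row is the pose to reach, as a shift and turn from the pose measured when the call began; what a row does not reach only later rows make up. A row lasts 1/10 s, in which the tool goes at most 50 mm and 8.59 degrees, less where a joint would pass 70% of its speed; a pose out of reach is approached as far as the arm can. A call with a gripper value outside its range is refused whole. The fingers move at their own pace and stop on an object; "grip_force" is the grip in N (left out, the last holds). Time passes only in rows, so rows that repeat a pose let the fingers close. It gives the time, the measured TCP pose, the force and the opening at its end, in the units of the state.
- r.get_state(): the state, without advancing time (a new reading comes with each control period).
- camera(name): name is "scene" or "side" or "wrist"; returns (picture, depth): 384x512x3 uint8, red, green, blue; 384x512 float32, m along the optical axis (not along the pixel's ray), 0 where there is no reading.
- camera_params(name): a dict with "vfov" (degrees; the focal length in pixels is half the picture's height over the tangent of half this angle, whatever the lens; pixels are square), "cx", "cy" (the principal point, pixels), "dist_coeffs" ([k1, k2, p1, p2, k3] as OpenCV has them; the pictures are not rectified), "xyz" and "rotation" of the camera in the world. Camera axes: x right, y down, z forward; pixel columns grow to the right and rows downward; lengths in m; the calibration is good to about 2 mm. A picture is of the moment at which its call begins: read the wrist's pose just before it. camera_params takes no time and is no camera call; for the wrist camera it gives the pose at the moment of the call.
- hand_in(): hands the job in, once; it reports no verdict.
Trained networks look in the newest picture that a camera, given by its name, has taken for a name from the list of things; names that differ only in an ending like _2 or _b are one class to them, and where a whole thing is asked for, a point or a joint stands for the part that bears it (a point fixed in the world has none). Each returns a list of dicts, best first, with "confidence" (0 to 1); they miss things now and then, are a little off and sometimes report something else, mostly with a low value. They report only what shows in the picture. A call takes as long as a camera call. They do not tell look-alikes from the thing itself.
- recognise(camera, target): "box" ([left, top, width, height] in pixels, round what is visible of it).
The state is a dict: "time_s": time; "joint_pos": joint angles; "qvel": joint speeds; "joint_efforts": joint torques, N m; "ee_pos": TCP position; "ee_rot": TCP orientation; "force": force on the tool from outside, world axes, zero at the start; "wrist_torque": the same for the moment, N m; "grip_width": finger opening in m.
Only numpy, scipy, OpenCV 4.12 (cv2) and the standard library are available. Lean on these libraries where they do the work, as an engineer would, in place of code of your own. Each camera call takes 0.05 s, during which the arm holds its last target.

TASK

Fit the two tube carriers onto the mixer's splined hub: first the purple one with its tab on the purple mark's side, then the red one on top with its tab the opposite way, on the red mark's side. Feel for the splines and ease each carrier down gently, never forcing it, until the purple one is fully home on the seat and the red one fully home on the purple one, then let go. Leave everything else on the bench where it is.

Things in the scene. Friction and masses are not known exactly. Their poses are not given: they have to be found in the camera images.
- purple_centre (a point): Purple plastic tube carrier, 72 to 126 g, flat on the bench at the start: a disc 110 mm across, 5 mm thick, on it an octagonal collar 58 mm across its flats, whose top is 25 mm above the underside. This point is on its axis, 12.5 mm above the underside. z up; +x points along the tab; the collar's eight outer flats face 0, 45, 90 ... degrees from +x.
- purple: The same purple carrier; origin at the middle of its underside, axes as at its centre. Its bore, right through, is a cross of slots along its x and y between four white inner teeth: 19 mm wide, 44 mm from end to end. It fits the hub's teeth with 1.5 mm to spare on each side (about 4 degrees either way), in any of four turns a quarter turn apart.
- purple_tab (a point): Middle of the purple carrier's tab, 66 mm from the carrier's axis along its +x, 2.5 mm above its underside; the tab is 22 mm wide and reaches out to 80 mm.
- red_centre (a point): Red plastic tube carrier, 72 to 126 g, flat on the bench at the start: a disc 110 mm across, 5 mm thick, on it an octagonal collar 58 mm across its flats, whose top is 25 mm above the underside. This point is on its axis, 12.5 mm above the underside. z up; +x points along the tab; the collar's eight outer flats face 0, 45, 90 ... degrees from +x.
- red: The same red carrier; origin at the middle of its underside, axes as at its centre. Bore, teeth and fit are the same as the purple one's.
- red_tab (a point): Middle of the red carrier's tab, 66 mm from the carrier's axis along its +x, 2.5 mm above its underside.
- hub_seat (a point): Centre of the mixer's round aluminium seat, 52 mm across, on the hub's axis, 46 mm above the bench. The purple carrier's underside ends on it, the red carrier's on the purple collar's top, 25 mm higher. z up, +y points to the purple mark, -y to the red mark. Seat and hub are sprung: they begin to sink at about 3 N, then 0.8 N per mm, with a hard stop 12 mm down (about 13 N); this point sinks with them.
- hub_top (a point): Top of the steel hub, on its axis, 47 mm above the seat (axes as the seat's). Here a round pilot, 10 mm across, widens to 23 mm across at 8 mm below; it centres a carrier. 10 mm below this point are the tops of the hub's four teeth, with orange lines: a cross 38 mm from tip to tip, each tooth 16 mm wide, running straight down to the seat.
- mixer: Mixer: fixed round grey housing, 156 mm across, 30 mm high, with seat and hub. Origin on the bench under the hub's axis, yaw as the seat. The hub's own turn is NOT measured: its teeth stand up to 32 degrees either way from these x and y axes, so a carrier fitted right has its tab within 36 degrees of its mark. A brake holds the hub (0.25 N m). Never push the mixer with more than 25 N.
- purple_mark (a point): Purple mark on the housing's top, 66 mm from the hub's axis along the seat's +y.
- red_mark (a point): Red mark on the housing's top, 66 mm from the hub's axis along the seat's -y.
- purple_rack_mid (a point): Bystander: black rack of purple-capped tubes, 69 x 153 mm, 100 mm high; the point is 30 mm up its middle.
- red_rack_mid (a point): Bystander: black rack of red-capped tubes, 69 x 132 mm, 100 mm high; the point is 30 mm up its middle.
- scanner_mid (a point): Bystander: hand scanner lying on the bench, about 145 x 66 mm, 36 mm high; the point is 12 mm up.
- label_roll_mid (a point): Bystander: roll of blank labels, 60 mm across, 31 mm high; the point is 12 mm up.
- tube_tray_mid (a point): Bystander: shallow white tray with two tubes, 75 x 130 mm, 20 mm high; the point is 12 mm up.
- timer_mid (a point): Bystander: bench timer, 60 x 75 mm, 24 mm high; the point is 12 mm up.
- reagent_mid (a point): Bystander: reagent bottle, 54 mm across, 120 mm high; the point is 12 mm up.
Not all that is in view belongs to the job. What is shaped like the mixer but green is not meant. Several things look just like the red: the one meant starts farthest from the robot's base.

How it is judged:
On the way, in this order (a step that is already met when the one before it is completed fails the run):
1. the purple carrier is fully home on the seat, its tab on the purple mark's side (z of purple_centre in the frame of hub_seat between 0.0105 and 0.0145 m and horizontal distance between purple_centre and hub_seat below 0.004 m and angle between purple_centre's own z axis and vertical below 0.07 rad and horizontal distance between purple_tab and purple_mark below 0.0505 m), for 0.2 s.
2. the red carrier is fully home on the purple one, its tab on the red mark's side (all of step 1 and z of red_centre in the frame of hub_seat between 0.0355 and 0.0395 m and horizontal distance between red_centre and hub_seat below 0.004 m and angle between red_centre's own z axis and vertical below 0.07 rad and horizontal distance between red_tab and red_mark below 0.0505 m), for 0.2 s.
At the end, for the whole second after the job is handed in: Purple carrier home on the seat, red carrier home on it (heights within 2 mm, centred within 4 mm, tilt under 4 degrees), each tab within 45 degrees of its own mark (tab and mark middles within 50 mm seen from above), both released and still (all of step 2 and linear speed of each of purple, red below 0.02 m/s and contact force between each of purple, red and the fingers below 0.05 N); the robot touches nothing.
It fails at once if the mixer is pushed with more than 25 N (contact force between mixer and anything else above 25 N).
It fails at once if a bystander is moved by more than 25 mm (distance of any of purple_rack_mid, red_rack_mid, scanner_mid, label_roll_mid, tube_tray_mid, timer_mid, reagent_mid from where it was at the start of the episode above 0.025 m).
It also fails if it takes over 72 s, if anything falls off the work surface, if the arm or the gripper's body presses on something with over 40 N, if the wrist force passes 120 N, or if a joint passes its speed limit or range.

## Working session

There is one attempt and no reset: what is moved stays moved. The work goes in short steps, Python scripts to look and compute and a tool call to move; the robot and the scene stay as the last step left them, time stands still between calls to the robot, and variables do not carry over. Pictures are saved under pics/ and viewed, and the job is handed in when it is done.

Besides the shell and the picture viewer there is one more tool, called after "Call:" as a command line: name --pt "numbers of a row" for each row, then --argument value for the rest. play_rows: Moves the arm, as the interface text tells. Its arguments: {"type":"object","properties":{"motion":{"type":"array","items":{"type":"array","items":{"type":"number"}}},"grip_force":{"type":"number"}},"required":["motion"]}

```bash
mkdir -p pics
cat > h.py <<'E'
import numpy as np, cv2
from cell import r, camera, camera_params, hand_in, recognise
from scipy.spatial.transform import Rotation as R
def rot(p):
    q=np.array(p["rotation"],float)
    if q.shape==(3,3): return q
    return R.from_quat([q[1],q[2],q[3],q[0]]).as_matrix()
def K(p):
    f=192/np.tan(np.radians(p["vfov"])/2)
    return np.array([[f,0,p["cx"]],[0,f,p["cy"]],[0,0,1.]])
def rays(uv,p):
    uv=np.asarray(uv,float).reshape(-1,1,2)
    n=cv2.undistortPoints(uv,K(p),np.array(p["dist_coeffs"],float)).reshape(-1,2)
    return np.c_[n,np.ones(len(n))]
def cloud(depth,p):
    v,u=np.mgrid[0:384,0:512]
    d=rays(np.stack([u.ravel(),v.ravel()],1),p)*depth.ravel()[:,None]
    return (d@rot(p).T+np.array(p["xyz"])).reshape(384,512,3)
def onplane(uv,z,p):
    d=rays(uv,p)@rot(p).T; o=np.array(p["xyz"])
    return o+d*((z-o[2])/d[:,2])[:,None]
def proj(X,p):
    Rm=rot(p); t=-Rm.T@np.array(p["xyz"])
    return cv2.projectPoints(np.asarray(X,float).reshape(-1,1,3),cv2.Rodrigues(Rm.T)[0],t,K(p),np.array(p["dist_coeffs"],float))[0].reshape(-1,2)
def save(name,img): cv2.imwrite("pics/"+name,cv2.cvtColor(img,cv2.COLOR_RGB2BGR))
E
python3 - <<'E'
from h import *
print(r.get_state())
for c in ["scene","side","wrist"]:
    p=camera_params(c); im,d=camera(c); save(c+"0.png",im); np.savez(c+"0.npz",im=im,d=d,p=np.array(p,dtype=object)); print(c,p)
    for t in ["purple","red","mixer"]:
        print(t,[(np.round(x["box"]),round(x["confidence"],2)) for x in recognise(c,t)])
E
```

```text
{'time_s': 0.0, 'joint_pos': array([-1.15085706e-01,  3.59517452e-01,  1.51143970e+00,  5.45861216e-07,
        1.27251975e+00, -1.15080637e-01]), 'qvel': array([ 0.00070302, -0.00114712, -0.00023796,  0.00039279,  0.00133291,
       -0.00061995]), 'joint_efforts': array([-2.01257943e-03, -5.15376234e+01, -2.70722097e+01,  6.73234044e-02,
        3.48843460e-02, -1.61260368e-04]), 'ee_pos': array([5.99442522e-01, 6.55102068e-05, 3.01799300e-01]), 'ee_rot': array([ 0.49947632,  0.49958738,  0.50052062, -0.5004148 ]), 'force': array([-0.85080781, -0.51170038,  0.29043264]), 'wrist_torque': array([-0.01473331,  0.00290936,  0.02055156]), 'grip_width': 0.08769064868684044}
scene {'vfov': 44.30796259582676, 'cx': 263.83465580798685, 'cy': 187.7076087445813, 'dist_coeffs': array([-0.01545501,  0.        ,  0.        ,  0.        ,  0.        ]), 'xyz': array([ 1.19810679, -0.4723408 ,  1.24529393]), 'rotation': array([-0.27921327,  0.83527307,  0.4521894 , -0.14100921])}
purple [(array([147., 232.,  47.,  38.]), 0.57)]
red [(array([308.,  95.,  19.,  25.]), 0.94), (array([320., 156.,  33.,
[... 502 characters left out ...]
326., 294.,  40.,  48.]), 0.91), (array([228., 265.,  40.,  38.]), 0.67), (array([227., 196.,  48.,  40.]), 0.38)]
mixer [(array([226., 201.,  46.,  34.]), 0.72), (array([282., 228.,  52.,  44.]), 0.63), (array([276., 138.,  20.,  14.]), 0.58)]
wrist {'vfov': 68.90995846839529, 'cx': 260.22268112274634, 'cy': 191.0238607623358, 'dist_coeffs': array([-0.03009828,  0.        ,  0.        ,  0.        ,  0.        ]), 'xyz': array([0.60011023, 0.06556374, 0.38439485]), 'rotation': array([ 1.24593795e-01,  9.92207825e-01, -1.30907171e-04, -2.50106149e-05])}
purple [(array([170., 322.,  50.,  13.]), 0.65)]
red []
mixer [(array([ 1.,  0., 91., 88.]), 0.95), (array([130.,  88., 119., 119.]), 0.81)]
```

View pics/scene0.png

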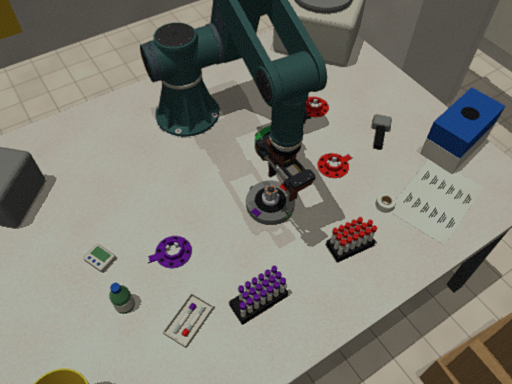

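View pics/side0.png

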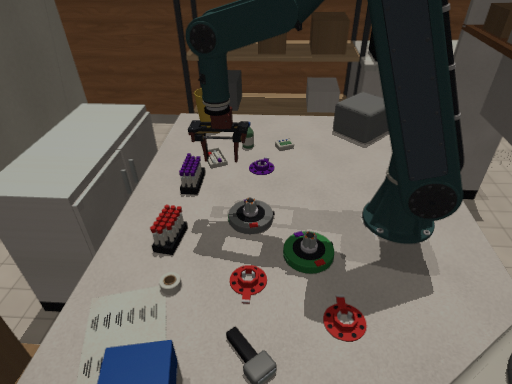

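View pics/wrist0.png

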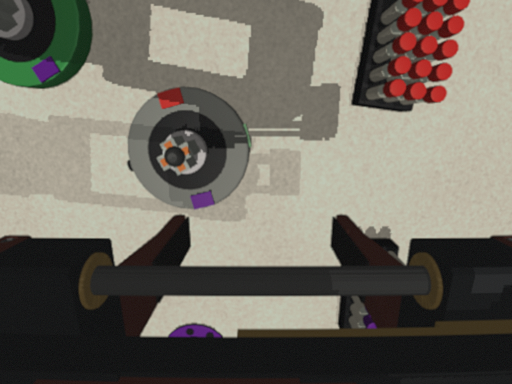

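The scene picture shows the grey mixer at (270,201), the green decoy at about (265,140), purple at (172,250), and red candidates at (334,164) and (315,107), or (248,281) and (346,320) in the side view. I'll measure these now.

Run:
```python
from h import *
for c in ["scene","side"]:
    z=np.load(c+"0.npz",allow_pickle=True); im,d,p=z["im"],z["d"],z["p"].item()
    P=cloud(d,p); hsv=cv2.cvtColor(im,cv2.COLOR_RGB2HSV); h,s,v=[hsv[...,i].astype(int) for i in range(3)]
    ok=(d>0)&(P[...,2]<0.15)&(P[...,2]>-0.03)
    for n,m in [("red",((h<6)|(h>174))&(s>170)&(v>90)),("purple",(h>125)&(h<150)&(s>120)&(v>50))]:
        m=(m&ok).astype(np.uint8)
        k,l,st,ce=cv2.connectedComponentsWithStats(m)
        for i in range(1,k):
            if st[i,4]<25: continue
            Q=P[l==i]; w=Q[:, :2]
            print(c,n,st[i],"mean",Q.mean(0).round(3),"min",Q.min(0).round(3),"max",Q.max(0).round(3))
```

```text
scene red [306  97  23  19 124] mean [0.242 0.435 0.013] min [ 0.182  0.39  -0.001] max [0.285 0.472 0.033]
scene red [310 112   9   5  31] mean [0.263 0.391 0.006] min [0.25  0.376 0.001] max [0.28  0.403 0.011]
scene red [318 154  33  24 423] mean [0.498 0.299 0.011] min [ 0.438  0.246 -0.003] max [0.545 0.373 0.032]
scene red [333 218  44  27 416] mean [0.766 0.143 0.098] min [0.73  0.086 0.081] max [0.797 0.205 0.105]
scene red [182 329   7   7  30] mean [ 0.735 -0.39   0.017] min [ 0.727 -0.399  0.012] max [ 0.743 -0.383  0.023]
scene purple [251 208  10   8  45] mean [ 0.526 -0.033  0.033] min [ 0.511 -0.044  0.028] max [ 0.54  -0.023  0.04 ]
scene purple [149 236  43  32 672] mean [ 0.499 -0.311  0.009] min [ 0.442 -0.377 -0.002] max [ 0.547 -0.253  0.033]
scene purple [252 266  34  31 357] mean [ 0.766 -0.148  0.097] min [ 0.734 -0.186  0.044] max [ 0.791 -0.107  0.106]
scene purple [239 286  21  19 172] mean [ 0.767 -0.21   0.096] min [ 0.735 -0.227  0.03 ] max [ 0.79  -0.179  0.105]
scene purple [189 303   7   7  28] mean [ 0.682 -0.34   0.016] min [ 0.674 -0.349  0.011] max [ 0.688 -0.332  0.022]
scene purple [239 302   7   8  41] mean [ 0.781 -0.24   0.094] min [ 0.748 -0.249  0.027] max [ 0.789 -0.223  0.102]
side red [151 205  30  26 262] mean [0.762 0.151 0.096] min [0.729 0.09  0.075] max [0.793 0.209 0.101]
side red [230 266  37  33 542] mean [0.49  0.312 0.008] min [ 0.438  0.249 -0.001] max [0.543 0.369 0.028]
side red [324 311  42  30 515] mean [0.224 0.441 0.007] min [ 0.176  0.386 -0.002] max [0.281 0.471 0.026]
side purple [180 154  20  20 213] mean [ 0.76  -0.164  0.095] min [ 0.731 -0.241  0.076] max [ 0.789 -0.105  0.101]
side purple [249 159  25  16 190] mean [ 0.493 -0.292  0.009] min [ 0.443 -0.377 -0.   ] max [ 0.546 -0.25   0.028]
side purple [294 232  10   5  33] mean [0.344 0.13  0.031] min [0.329 0.121 0.028] max [0.358 0.142 0.035]
```

Run:
```python
from h import *
z=np.load("wrist0.npz",allow_pickle=True); im,d,p=z["im"],z["d"],z["p"].item()
P=cloud(d,p)
hsv=cv2.cvtColor(im,cv2.COLOR_RGB2HSV); h,s,v=[hsv[...,i].astype(int) for i in range(3)]
for n,(u0,v0,u1,v1) in dict(red=(150,80,190,112),pur=(185,188,220,212)).items():
    m=np.zeros((384,512),bool); m[v0:v1,u0:u1]=1; m&=(s>120)&(v>60)
    vv,uu=np.nonzero(m); c=[uu.mean(),vv.mean()]; print(n,c,m.sum(),P[m].mean(0),onplane([c],0.03,p))
m=np.zeros((384,512),bool); m[120:185,140:215]=1
ring=(abs(P[...,2]-0.03)<0.004)&(np.hypot(P[...,0]-0.49,P[...,1]-0.1)<0.13)
Q=P[m&(P[...,2]>0.088)];print("top",len(Q),Q.mean(0) if len(Q) else 0)
for zz in (.044,.048,.08,.085,.09): pass
crop=im[80:220,120:260]; save("w0c.png",cv2.resize(crop,None,fx=4,fy=4,interpolation=cv2.INTER_CUBIC))
print(np.round(P[153,140:215:4],3))
```

```text
red [np.float64(170.16971279373368), np.float64(97.7911227154047)] 383 [0.49208717 0.09150797 0.03354939] [[0.49097263 0.09177473 0.03      ]]
pur [np.float64(202.02272727272728), np.float64(199.4659090909091)] 264 [ 0.52481973 -0.03433516  0.03696315] [[ 0.52331431 -0.03633786  0.03      ]]
top 239 [0.51666085 0.03084394 0.11686746]
[[0.447 0.025 0.03 ]
 [0.452 0.025 0.03 ]
 [0.458 0.025 0.031]
 [0.462 0.025 0.029]
 [0.468 0.025 0.032]
 [0.473 0.025 0.03 ]
 [0.497 0.031 0.086]
 [0.503 0.032 0.091]
 [0.508 0.032 0.093]
 [0.512 0.032 0.091]
 [0.515 0.032 0.089]
 [0.518 0.031 0.082]
 [0.522 0.031 0.082]
 [0.526 0.031 0.082]
 [0.528 0.029 0.07 ]
 [0.527 0.027 0.046]
 [0.532 0.027 0.046]
 [0.534 0.025 0.031]
 [0.539 0.025 0.031]]
```

View pics/w0c.png

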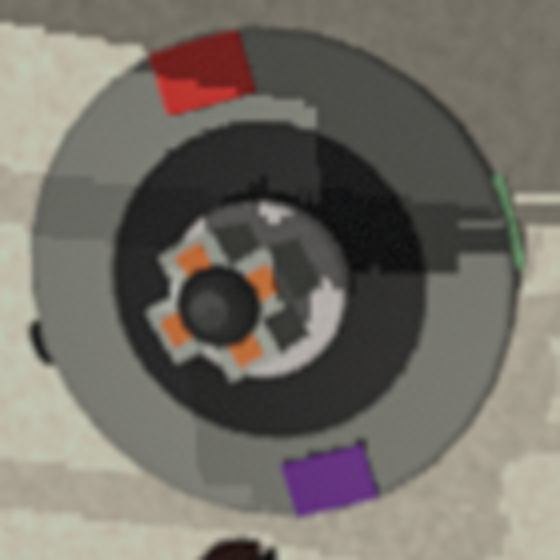

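Call:
play_rows --pt "-4.5 -1.8 -2.5 0 0 0 1" --pt "-9.2 -3.7 -5 0 0 0 1" --pt "-9.2 -3.7 -5 0 0 0 1" --pt "-9.2 -3.7 -5 0 0 0 1"

```text
time_s: 1.0
ee_pos: [0.5059, -0.0372, 0.2519]
ee_rot: [-0.499, -0.5, -0.5, 0.501]
force: [0.1, 0.3, 1.5]
grip_width: 0.0877
```

```bash
cat > snap.py <<'E'
from h import *
import sys
n=sys.argv[1]
s=r.get_state(); p=camera_params("wrist"); im,d=camera("wrist")
save(n+".png",cv2.resize(im,None,fx=1.5,fy=1.5)); np.savez(n+".npz",im=im,d=d,p=np.array(p,dtype=object))
print(s["time_s"],s["ee_pos"].round(4),s["ee_rot"].round(4),s["force"].round(2),np.round(s["grip_width"],4),s["joint_pos"].round(2))
for t in sys.argv[2:]: print(t,[(np.round(x["box"]),round(x["confidence"],2)) for x in recognise("wrist",t)])
E
python3 snap.py mix1 mixer
```

```text
1.0 [ 0.5059 -0.0372  0.2519] [-0.4988 -0.4998 -0.5005  0.5009] [0.09 0.29 1.48] 0.0877 [-0.21  0.28  1.77  0.    1.09 -0.21]
mixer [(array([185.,  39., 150., 152.]), 0.98), (array([  3.,   0., 142.,  50.]), 0.58)]
```

View pics/mix1.png

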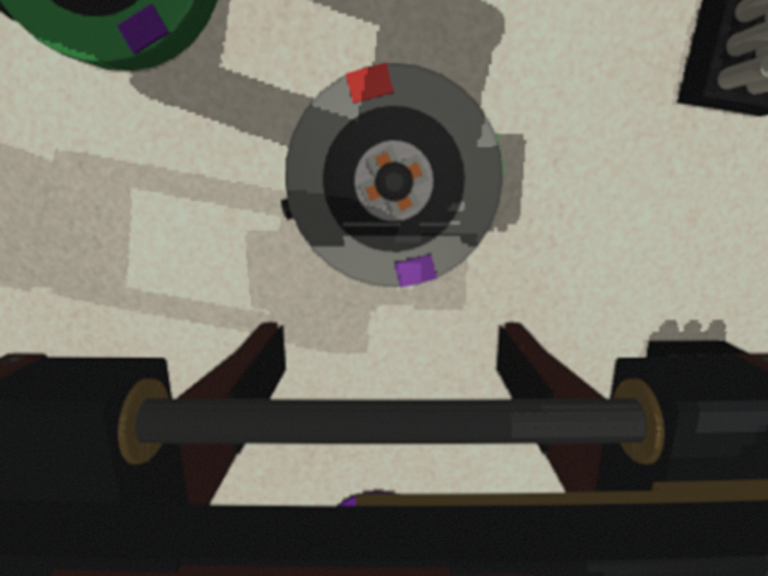

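```bash
cat > mix.py <<'E'
from h import *
import sys
z=np.load(sys.argv[1],allow_pickle=True); im,d,p=z["im"],z["d"],z["p"].item()
hsv=cv2.cvtColor(im,cv2.COLOR_RGB2HSV); h,s,v=[hsv[...,i].astype(int) for i in range(3)]
C=proj([[0.507,0.028,0.083]],p)[0]; print("expect",C)
vv,uu=np.mgrid[0:384,0:512]; near=np.hypot(uu-C[0],vv-C[1])
def comps(m,mn):
    k,l,st,ce=cv2.connectedComponentsWithStats(m.astype(np.uint8)); return [ce[i] for i in range(1,k) if st[i,4]>=mn],[st[i,4] for i in range(1,k) if st[i,4]>=mn]
rc,a=comps(((h<6)|(h>174))&(s>120)&(near<90)&(near>40),60); print("red",rc,a)
pc,a2=comps((h>125)&(h<150)&(s>100)&(near<90)&(near>40),60); print("pur",pc,a2)
R0=onplane(rc,0.03,p)[0]; P0=onplane(pc,0.03,p)[0]
print("mid",(R0+P0)/2,"dist",np.linalg.norm(R0-P0),"purple dir",np.degrees(np.arctan2(*(P0-R0)[[1,0]])))
oc,a=comps((h>6)&(h<16)&(s>130)&(near<30),8); print("orange",np.round(oc,1),a)
O=onplane(oc,0.083,p); c=O.mean(0); print("orange centre",c)
for o in O: print("rad",np.hypot(*(o-c)[:2]).round(4),"ang",np.degrees(np.arctan2(*(o-c)[[1,0]])).round(1))
P=cloud(d,p); m=near<40; Q=P[m]; 
for zz in (0.046,0.083,0.093):
    q=Q[abs(Q[:,2]-zz)<0.0025]; print(zz,len(q),q.mean(0) if len(q) else 0)
E
python3 mix.py mix1.npz
```

```text
expect [261.63646695 120.28533013]
red [array([245.98080279,  54.85863874])] [np.int32(573)]
pur [array([276.50372208, 179.96277916])] [np.int32(403)]
mid [0.50752068 0.02779073 0.03      ] dist 0.132329654415348 purple dir -75.94397079129713
orange [[255.2 106.2]
 [276.1 113.5]
 [248.4 128. ]
 [269.1 134.9]] [np.int32(60), np.int32(58), np.int32(57), np.int32(55)]
orange centre [0.5074931  0.02759863 0.083     ]
rad 0.0136 ang 116.3
rad 0.0135 ang 27.0
rad 0.0136 ang -153.0
rad 0.0136 ang -63.3
0.046 882 [0.50766243 0.02810806 0.04595795]
0.083 790 [0.5078134  0.02782441 0.08317521]
0.093 203 [0.50782392 0.02749372 0.09240199]
```

Call:
play_rows --pt "-0.3 -4.5 0 0 0 0 1" --pt "-0.6 -9.5 0 0 0 0 1" --pt "-0.9 -14.5 0 0 0 0 1" --pt "-1.0 -19.5 -2 0 0 0 1" --pt "-1.1 -24.5 -4 0 0 0 1" --pt "-1.1 -29.5 -5 0 0 0 1" --pt "-1.1 -33.5 -5 0 0 0 1" --pt "-1.1 -33.5 -5 0 0 0 1" --pt "-1.1 -33.5 -5 0 0 0 1"

```text
time_s: 2.0
ee_pos: [0.5004, -0.374, 0.2041]
ee_rot: [0.501, 0.501, 0.498, -0.5]
force: [-0.2, 0.6, 0.3]
grip_width: 0.0877
```

```bash
python3 snap.py pur1 purple purple_tab
```

```text
2.0 [ 0.5004 -0.374   0.2041] [ 0.5011  0.5014  0.4979 -0.4997] [-0.2   0.57  0.32] 0.0877 [-0.75  0.49  1.56  0.    1.08 -0.75]
purple [(array([197.,  60., 111., 140.]), 0.72)]
purple_tab [(array([197.,  61., 110., 140.]), 0.62), (array([402., 102., 110., 136.]), 0.42), (array([491.,   0.,  20.,  66.]), 0.37)]
```

View pics/pur1.png

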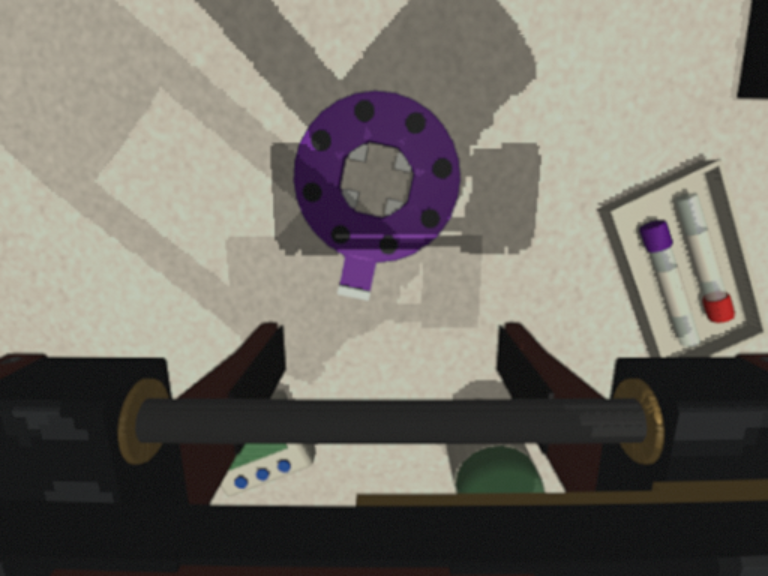

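```bash
cat > car.py <<'E'
from h import *
import sys
from scipy.optimize import least_squares
f,col=sys.argv[1:3]; g=np.array([float(x) for x in sys.argv[3:5]]); zb=float(sys.argv[5]) if len(sys.argv)>5 else 0.0
z=np.load(f,allow_pickle=True); im,d,p=z["im"],z["d"],z["p"].item()
hsv=cv2.cvtColor(im,cv2.COLOR_RGB2HSV); h,s,v=[hsv[...,i].astype(int) for i in range(3)]
m=((h>125)&(h<150)&(s>80)) if col=="purple" else (((h<8)|(h>172))&(s>120)&(v>40))
P=cloud(d,p); rr=np.hypot(P[...,0]-g[0],P[...,1]-g[1]); m&=(rr<0.11)&(d>0)
W=onplane(np.argwhere(m)[:,::-1],zb+0.005,p)[:,:2]; X=P[m]
low=abs(X[:,2]-zb-0.005)<0.004
c=g.copy()
for _ in range(20):
    q=W[low]-c; R_=np.hypot(*q.T); a=np.degrees(np.arctan2(q[:,1],q[:,0]))
    # boundary: per angle bin, max radius <60mm-like
    pts=[]
    for b in range(-180,180,6):
        k=(a>=b)&(a<b+6)
        if k.any() and R_[k].max()<0.059: pts.append(W[low][k][R_[k].argmax()])
    pts=np.array(pts); s_=least_squares(lambda x:np.hypot(pts[:,0]-x[0],pts[:,1]-x[1])-0.0545,c,loss="soft_l1",f_scale=0.001); c=s_.x
q=W[low]-c; R_=np.hypot(*q.T); t=(R_>0.059)&(R_<0.082)
tc=q[t].mean(0)
print("disc centre",c.round(4),"n",len(pts),"res",np.abs(s_.fun).mean().round(5),"tab",np.degrees(np.arctan2(tc[1],tc[0])).round(1),t.sum(),np.hypot(*tc))
top=X[abs(X[:,2]-zb-0.025)<0.002]; print("top n",len(top), "mid", ((top.min(0)+top.max(0))/2).round(4), "zmed",np.median(top[:,2]) if len(top) else 0)
# inner teeth: white pixels inside collar
wm=(s<70)&(v>90)&(rr<0.03)&(abs(P[...,2]-zb-0.023)<0.006); 
k,l,st,ce=cv2.connectedComponentsWithStats(wm.astype(np.uint8))
for i in range(1,k):
    if st[i,4]>15:
        o=onplane([ce[i]],zb+0.022,p)[0][:2]-c; print(" tooth",st[i,4],np.degrees(np.arctan2(o[1],o[0])).round(1),np.hypot(*o).round(4))
E
python3 car.py pur1.npz purple 0.495 -0.305
python3 - <<'E'
from h import *
z=np.load("scene0.npz",allow_pickle=True); im,d,p=z["im"],z["d"],z["p"].item(); P=cloud(d,p)
for n,(u,v) in dict(bot=(121,288),tim=(100,257),tray=(188,320),roll=(386,203)).items(): print(n,P[v,u].round(3))
Q=P[275:315,105:138]; Q=Q[Q[...,2]>0.03]; print(Q.min(0),Q.max(0))
z=np.load("pur1.npz",allow_pickle=True); save("pur1c.png",cv2.resize(z["im"][50:210,180:320],None,fx=4,fy=4,interpolation=cv2.INTER_CUBIC))
E
```

```text
disc centre [ 0.4926 -0.3089] n 56 res 0.00084 tab -102.6 278 0.06590524249448929
top n 1497 mid [ 0.4927 -0.309   0.025 ] zmed 0.024863523599467197
 tooth 93 121.8 0.0188
 tooth 87 31.9 0.019
 tooth 58 -148.4 0.0179
 tooth 68 -57.2 0.0186
bot [ 0.571 -0.481  0.096]
tim [ 0.407 -0.494  0.022]
tray [ 0.704 -0.367  0.002]
roll [0.707 0.35  0.   ]
[ 0.55315422 -0.51952769  0.03011077] [ 1.19810679 -0.46562173  1.24529393]
```

View pics/pur1c.png

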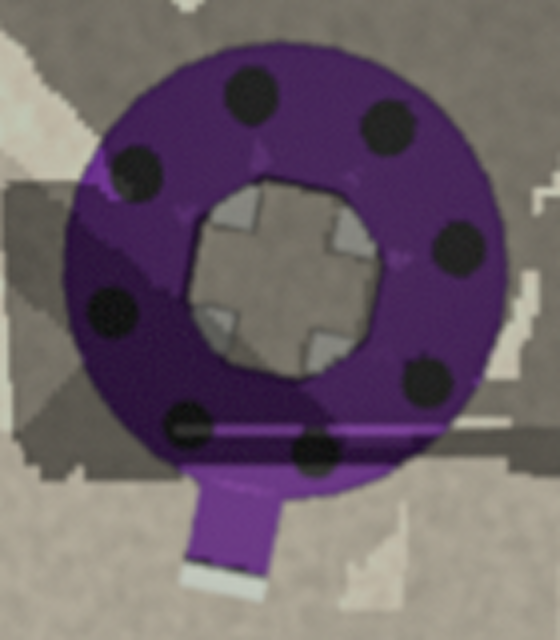

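Purple is at (0.4927, -0.309) with its tab at -103°. The hub is at (0.5077, 0.0277) with a tooth at -63.2°, so the carrier needs a +39.7° turn. Next I grip the flats with the jaw at -13°.

Call:
play_rows --pt "-0.4 3.5 0 0 0 -6.5 1" --pt "-0.8 6.5 -3 0 0 -12.9 1" --pt "-0.8 6.5 -6.5 0 0 -12.9 1" --pt "-0.8 6.5 -6.5 0 0 -12.9 1" --pt "-0.8 6.5 -6.5 0 0 -12.9 1"

```text
time_s: 2.65
ee_pos: [0.492, -0.3051, 0.1395]
ee_rot: [0.442, 0.553, 0.441, -0.552]
force: [0.3, 0.6, 0.5]
grip_width: 0.088
```

```bash
cat > st.py <<'E'
from h import *
s=r.get_state(); q=s["ee_rot"]; M=R.from_quat([q[1],q[2],q[3],q[0]]).as_matrix()
print("t",s["time_s"],"pos",s["ee_pos"].round(4),"jawyaw",np.degrees(np.arctan2(M[1,1],M[0,1])).round(2),"x",M[:,0].round(4),"yz",M[2,1].round(4),"F",s["force"].round(2),"T",s["wrist_torque"].round(3),"w",np.round(s["grip_width"],4),"j",s["joint_pos"].round(2))
E
python3 st.py
```

```text
t 2.65 pos [ 0.492  -0.3051  0.1395] jawyaw -12.74 x [ 2.9e-03 -6.0e-04 -1.0e+00] yz 0.003 F [0.28 0.61 0.53] T [-0.004 -0.011 -0.008] w 0.088 j [-0.68  0.52  1.72  0.    0.9  -0.45]
```

Call:
play_rows --pt "0.05 -0.4 -1 0 0 -0.2 1" --pt "0.05 -0.4 -3.5 0 0 -0.2 1" --pt "0.05 -0.4 -5.1 0 0 -0.2 1" --pt "0.05 -0.4 -5.1 0 0 -0.2 1" --pt "0.05 -0.4 -5.1 0 0 -0.2 1"

```text
time_s: 3.15
ee_pos: [0.4931, -0.31, 0.0893]
ee_rot: [0.442, 0.554, 0.439, -0.552]
force: [0.2, -0.0, 0.2]
grip_width: 0.0877
```

```bash
python3 st.py
```

```text
t 3.15 pos [ 0.4931 -0.31    0.0893] jawyaw -12.96 x [ 0.004  -0.0015 -1.    ] yz 0.0042 F [ 0.23 -0.01  0.22] T [-0.001 -0.02   0.021] w 0.0877 j [-0.68  0.6   1.74  0.    0.8  -0.46]
```

Call:
play_rows --pt "0 0.05 -0.1 0 0 0 0.6" --pt "0 0.05 -0.1 0 0 0 0.3" --pt "0 0.05 -0.1 0 0 0 0" --pt "0 0.05 -0.1 0 0 0 0" --pt "0 0.05 -0.1 0 0 0 0" --pt "0 0.05 -0.1 0 0 0 0" --pt "0 0.05 -0.1 0 0 0 0" --pt "0 0.05 -0.1 0 0 0 0" --grip_force 20

```text
time_s: 3.95
ee_pos: [0.4931, -0.3095, 0.0887]
ee_rot: [0.442, 0.554, 0.439, -0.552]
force: [-1.6, 0.9, 5.7]
grip_width: 0.0579
```

```bash
python3 st.py
```

```text
t 3.95 pos [ 0.4931 -0.3095  0.0887] jawyaw -12.96 x [ 0.0039 -0.0016 -1.    ] yz 0.0042 F [-1.63  0.9   5.65] T [0.137 0.413 0.04 ] w 0.0579 j [-0.68  0.6   1.74  0.    0.8  -0.45]
```

Call:
play_rows --pt "0 0 2 0 0 0 0" --pt "0 0 6 0 0 0 0" --pt "0.2 4 10 0 0 6 0" --pt "0.4 8 13 0 0 12 0" --pt "0.6 12.5 14 0 0 18 0" --pt "0.8 17 14 0 0 24 0" --pt "1 21.5 14 0 0 30 0" --pt "1.2 26 14 0 0 35 0" --pt "1.4 30 14 0 0 39.7 0" --pt "1.4 33.7 14 0 0 39.7 0" --pt "1.4 33.7 14 0 0 39.7 0" --pt "1.4 33.7 14 0 0 39.7 0"

```text
time_s: 5.15
ee_pos: [0.5069, 0.0282, 0.2285]
ee_rot: [0.603, 0.371, 0.602, -0.369]
force: [0.2, -0.6, -0.5]
grip_width: 0.0581
```

```bash
python3 st.py; python3 snap.py h1
python3 - <<'E'
from h import *
for c in ["scene","side"]:
    p=camera_params(c); im,d=camera(c); np.savez(c+"1.npz",im=im,d=d,p=np.array(p,dtype=object)); 
    u,v=proj([[0.5077,0.0277,0.14]],p)[0].astype(int); save(c+"1.png",cv2.resize(im[max(v-60,0):v+60,u-75:u+75],None,fx=5,fy=5,interpolation=cv2.INTER_CUBIC))
E
```

```text
t 5.15 pos [0.5069 0.0282 0.2285] jawyaw 26.88 x [ 0.0038  0.001  -1.    ] yz 0.0038 F [ 0.2  -0.58 -0.53] T [ 0.026 -0.027  0.052] w 0.0581 j [-0.08  0.31  1.8   0.    1.03 -0.55]
5.15 [0.5069 0.0282 0.2285] [ 0.6035  0.3711  0.6016 -0.3691] [ 0.2  -0.58 -0.53] 0.0581 [-0.08  0.31  1.8   0.    1.03 -0.55]
```

View pics/h1.png

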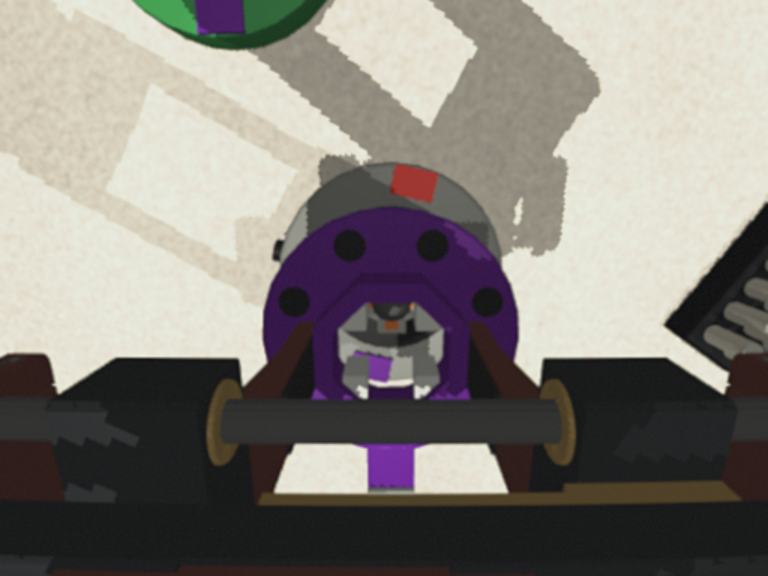

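View pics/side1.png

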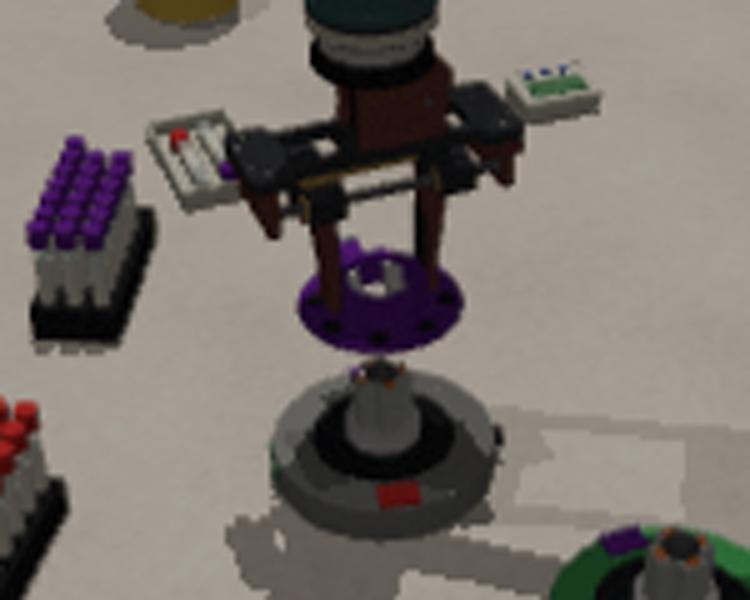

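View pics/scene1.png

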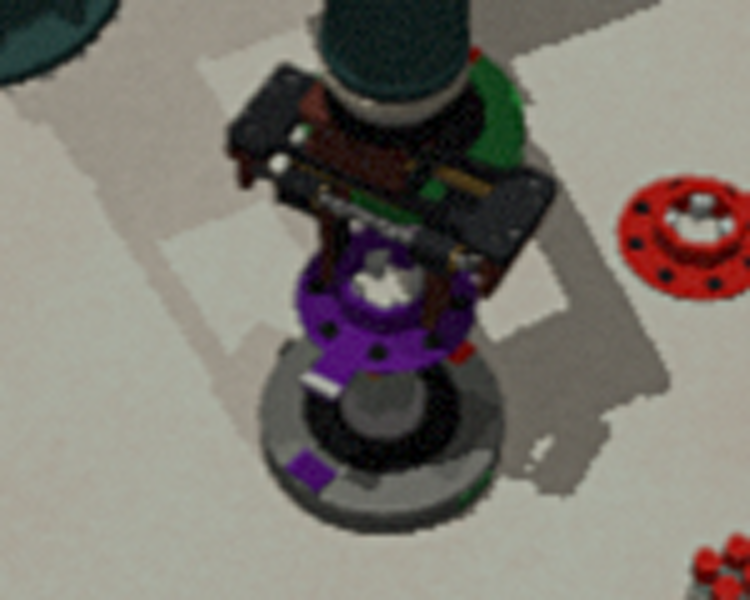

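```bash
sed -i 's/^W=onplane.*/if zb>0.02:\n    Zt=P[m\&(rr<0.06)][:,2]; hh,e=np.histogram(Zt,bins=np.arange(zb-.01,zb+.04,.001)); print("zhist peaks",[(round(e[i],3),hh[i]) for i in np.argsort(-hh)[:6]])\nW=onplane(np.argwhere(m)[:,::-1],zb+0.005,p)[:,:2]; X=P[m]/' car.py
python3 car.py h1.npz purple 0.507 0.028 0.140
```

```text
zhist peaks [(np.float64(0.144), np.int64(4057)), (np.float64(0.145), np.int64(2323)), (np.float64(0.164), np.int64(1499)), (np.float64(0.143), np.int64(997)), (np.float64(0.165), np.int64(725)), (np.float64(0.163), np.int64(442))]
disc centre [0.5062 0.0291] n 48 res 0.00594 tab -63.2 584 0.06632474963154451
top n 2722 mid [0.5031 0.0312 0.165 ] zmed 0.16462523574552557
 tooth 187 161.4 0.0186
 tooth 183 72.6 0.0186
 tooth 217 -110.9 0.0178
 tooth 209 -15.6 0.018
```

Call:
play_rows --pt "0.1 -0.1 -1.5 0 0 0 0" --pt "0.1 -0.1 -3 0 0 0 0" --pt "0.1 -0.1 -4 0 0 0 0" --pt "0.1 -0.1 -4.6 0 0 0 0" --pt "0.1 -0.1 -5 0 0 0 0" --pt "0.1 -0.1 -5.3 0 0 0 0" --pt "0.1 -0.1 -5.3 0 0 0 0" --pt "0.1 -0.1 -5.3 0 0 0 0"

```text
time_s: 6.1
ee_pos: [0.5084, 0.0255, 0.1759]
ee_rot: [0.603, 0.372, 0.601, -0.37]
force: [-0.2, 0.5, -0.8]
grip_width: 0.0574
```

```bash
python3 st.py
```

```text
t 6.1 pos [0.5084 0.0255 0.1759] jawyaw 26.69 x [ 4.5e-03  9.0e-04 -1.0e+00] yz 0.0044 F [-0.16  0.49 -0.79] T [-0.013  0.038  0.027] w 0.0574 j [-0.09  0.39  1.85  0.    0.9  -0.55]
```

Call:
play_rows --pt "0 0.1 -0.2 0 0 0 0" --pt "0 0.1 -0.4 0 0 0 0" --pt "0 0.1 -0.6 0 0 0 0" --pt "0 0.1 -0.8 0 0 0 0" --pt "0 0.1 -0.8 0 0 0 0"

```text
time_s: 6.6
ee_pos: [0.5082, 0.0265, 0.1676]
ee_rot: [0.603, 0.372, 0.601, -0.37]
force: [0.8, 0.2, -0.5]
grip_width: 0.058
```

```bash
python3 st.py
```

```text
t 6.6 pos [0.5082 0.0265 0.1676] jawyaw 26.69 x [ 3.9e-03  9.0e-04 -1.0e+00] yz 0.0039 F [ 0.81  0.19 -0.5 ] T [-0.01  -0.01   0.008] w 0.058 j [-0.08  0.4   1.85  0.    0.88 -0.55]
```

Call:
play_rows --pt "-0.02 0.05 -0.5 0 0 0 0" --pt "-0.02 0.05 -1 0 0 0 0" --pt "-0.02 0.05 -1.5 0 0 0 0" --pt "-0.02 0.05 -2 0 0 0 0" --pt "-0.02 0.05 -2.4 0 0 0 0" --pt "-0.02 0.05 -2.7 0 0 0 0" --pt "-0.02 0.05 -2.9 0 0 0 0" --pt "-0.02 0.05 -2.9 0 0 0 0"

```text
time_s: 7.4
ee_pos: [0.5078, 0.0271, 0.1383]
ee_rot: [0.603, 0.372, 0.601, -0.37]
force: [-0.1, 0.8, -0.9]
grip_width: 0.0582
```

```bash
python3 st.py
```

```text
t 7.4 pos [0.5078 0.0271 0.1383] jawyaw 26.69 x [ 0.0034  0.001  -1.    ] yz 0.0035 F [-0.08  0.83 -0.86] T [ 0.099 -0.035 -0.003] w 0.0582 j [-0.08  0.45  1.88  0.    0.81 -0.55]
```

Underside is at about 0.0495 m with no force. I ease down the last few millimetres.

Call:
play_rows --pt "0 0 -0.15 0 0 0 0" --pt "0 0 -0.3 0 0 0 0" --pt "0 0 -0.4 0 0 0 0" --pt "0 0 -0.4 0 0 0 0"

```text
time_s: 7.8
ee_pos: [0.5079, 0.0271, 0.1345]
ee_rot: [0.603, 0.372, 0.601, -0.37]
force: [-0.3, -0.2, 2.5]
grip_width: 0.0576
```

```bash
python3 st.py
```

```text
t 7.8 pos [0.5079 0.0271 0.1345] jawyaw 26.69 x [ 0.0037  0.001  -1.    ] yz 0.0037 F [-0.25 -0.16  2.48] T [0.016 0.109 0.019] w 0.0576 j [-0.08  0.45  1.88  0.    0.81 -0.55]
```

Call:
play_rows --pt "0 0 -0.05 0 0 0 0" --pt "0 0 -0.1 0 0 0 0" --pt "0 0 -0.1 0 0 0 0" --pt "0 0 -0.1 0 0 0 0.75" --pt "0 0 -0.1 0 0 0 0.9" --pt "0 0 0 0 0 0 1" --pt "0 0 0 0 0 0 1"

```text
time_s: 8.5
ee_pos: [0.508, 0.027, 0.1345]
ee_rot: [0.603, 0.372, 0.601, -0.37]
force: [-0.0, 0.2, 0.7]
grip_width: 0.0855
```

```bash
python3 st.py
```

```text
t 8.5 pos [0.508  0.027  0.1345] jawyaw 26.69 x [ 0.0038  0.001  -1.    ] yz 0.0038 F [-0.04  0.22  0.74] T [-0.019 -0.005 -0.047] w 0.0855 j [-0.08  0.45  1.88  0.    0.81 -0.55]
```

Call:
play_rows --pt "0 0 2 0 0 0 1" --pt "0 0 6 0 0 0 1" --pt "0 0 9 0 0 0 1" --pt "1.5 -3 12 0 0 -8 1" --pt "2 -6 12 0 0 -16 1" --pt "1 -6.4 12 0 0 -24 1" --pt "0 -6.4 12 0 0 -26.7 1" --pt "0 -6.4 12 0 0 -26.7 1" --pt "0 -6.4 12 0 0 -26.7 1"

```text
time_s: 9.4
ee_pos: [0.5082, -0.0369, 0.2545]
ee_rot: [0.502, 0.501, 0.499, -0.499]
force: [0.3, 0.0, -0.5]
grip_width: 0.0875
```

```bash
python3 st.py; python3 snap.py mix2;python3 mix.py mix2.npz | grep -A9 orange;  python3 car.py mix2.npz purple 0.5077 0.0277 0.046
```

```text
t 9.4 pos [ 0.5082 -0.0369  0.2545] jawyaw 0.07 x [ 4.2e-03 -9.0e-04 -1.0e+00] yz 0.0042 F [ 0.33  0.03 -0.49] T [ 0.019 -0.018  0.023] w 0.0875 j [-0.21  0.28  1.76  0.    1.09 -0.21]
9.4 [ 0.5082 -0.0369  0.2545] [ 0.5016  0.5005  0.499  -0.4989] [ 0.33  0.03 -0.49] 0.0875 [-0.21  0.28  1.76  0.    1.09 -0.21]
orange [[251.3 106.4]
 [272.3 113.5]
 [245.  127.9]
 [265.4 134.7]] [np.int32(58), np.int32(54), np.int32(56), np.int32(54)]
orange centre [0.50754248 0.02765655 0.083     ]
rad 0.0136 ang 117.4
rad 0.0136 ang 27.0
rad 0.0135 ang -152.8
rad 0.0136 ang -63.0
0.046 109 [0.50807399 0.02401535 0.04600406]
0.083 782 [0.50773354 0.02784789 0.08311167]
0.093 203 [0.50793852 0.0274399  0.09247285]
zhist peaks [(np.float64(0.05), np.int64(2442)), (np.float64(0.051), np.int64(2043)), (np.float64(0.07), np.int64(661)), (np.float64(0.071), np.int64(573)), (np.float64(0.049), np.int64(520)), (np.float64(0.052), np.int64(351))]
disc centre [0.5076 0.0272] n 55 res 0.00049 tab -63.3 284 0.0658664617919082
top n 1450 mid [0.5076 0.027  0.071 ] zmed 0.07092793417440649
 tooth 84 71.6 0.0189
 tooth 82 161.9 0.0188
 tooth 72 -18.2 0.0186
 tooth 36 -108.3 0.0174
```

View pics/mix2.png

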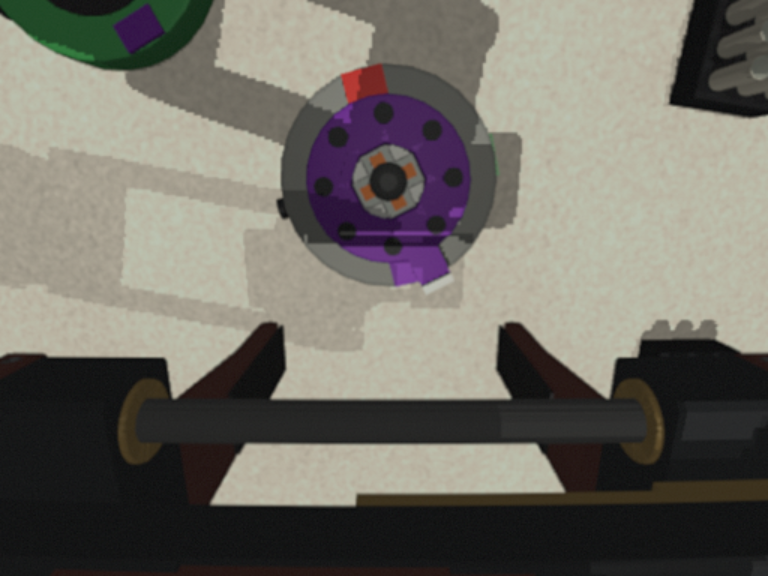

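The purple carrier is home: collar top at 0.071 m, centred, tab at -63.3°. For red the candidates are scene pixels (334,164), 0.58 m from the base, and (315,107), 0.49 m. I choose the farther one, at (334,164).

Call:
play_rows --pt "-0.2 4.5 0 0 0 0 1" --pt "-0.4 9.5 0 0 0 0 1" --pt "-0.8 14.5 0 0 0 0 1" --pt "-1.2 19.5 0 0 0 0 1" --pt "-1.6 24 -2.5 0 0 0 1" --pt "-1.6 28.1 -5 0 0 0 1" --pt "-1.6 28.1 -5 0 0 0 1" --pt "-1.6 28.1 -5 0 0 0 1" --pt "-1.6 28.1 -5 0 0 0 1"

```text
time_s: 10.35
ee_pos: [0.4929, 0.2437, 0.2049]
ee_rot: [0.502, 0.5, 0.499, -0.499]
force: [-0.8, -0.0, 0.1]
grip_width: 0.0878
```

```bash
python3 st.py; python3 snap.py red1 red;  python3 car.py red1.npz red 0.492 0.309
```

```text
t 10.35 pos [0.4929 0.2437 0.2049] jawyaw 0.1 x [ 0.005  -0.0012 -1.    ] yz 0.005 F [-0.81 -0.02  0.07] T [-0.049 -0.04   0.038] w 0.0878 j [ 0.33  0.4   1.73 -0.    1.01  0.33]
10.35 [0.4929 0.2437 0.2049] [ 0.502   0.5005  0.4989 -0.4986] [-0.81 -0.02  0.07] 0.0878 [ 0.33  0.4   1.73 -0.    1.01  0.33]
red [(array([ 0.,  1., 32., 94.]), 0.72), (array([203.,  44., 108., 144.]), 0.59)]
disc centre [0.4898 0.2982] n 56 res 0.0007 tab 90.6 390 0.06600287831216244
top n 1440 mid [0.4898 0.2973 0.0249] zmed 0.024930415965729202
 tooth 90 136.4 0.0183
 tooth 82 44.7 0.0185
 tooth 50 -135.4 0.0176
 tooth 57 -42.7 0.0189
```

View pics/red1.png

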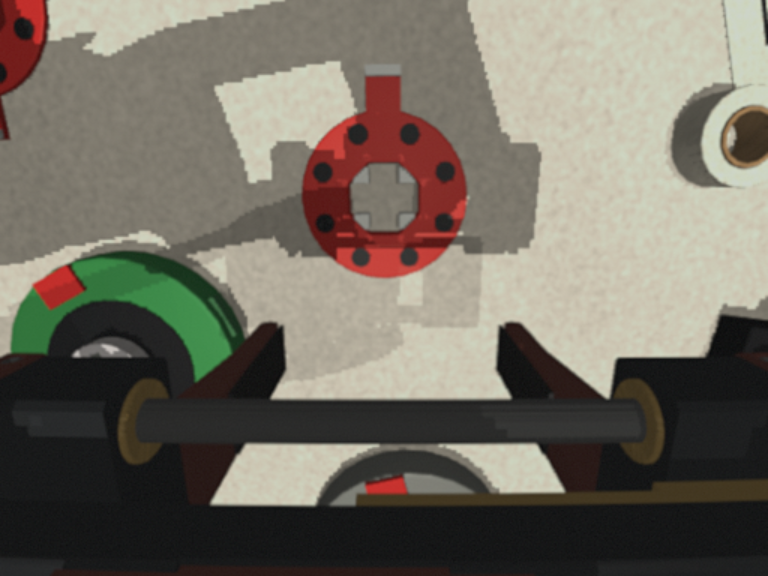

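The farthest red, at native pixel (256,129) in this close view, has its centre at (0.4898, 0.2977) and its tab at 90.7°. The other red, at the left edge, is nearer the base.

Call:
play_rows --pt "-0.3 3 -2 0 0 0.5 1" --pt "-0.3 5.4 -5 0 0 0.5 1" --pt "-0.3 5.4 -6.5 0 0 0.5 1" --pt "-0.3 5.4 -6.5 0 0 0.5 1" --pt "-0.3 5.4 -9 0 0 0.5 1" --pt "-0.3 5.4 -11 0 0 0.5 1" --pt "-0.3 5.4 -11.5 0 0 0.5 1" --pt "-0.3 5.4 -11.5 0 0 0.5 1"

```text
time_s: 11.25
ee_pos: [0.4906, 0.2963, 0.0909]
ee_rot: [0.503, 0.499, 0.5, -0.497]
force: [0.5, 0.7, -0.5]
grip_width: 0.088
```

```bash
python3 st.py
```

```text
t 11.25 pos [0.4906 0.2963 0.0909] jawyaw 0.43 x [ 5.6e-03 -9.0e-04 -1.0e+00] yz 0.0056 F [ 0.5   0.67 -0.46] T [ 0.027 -0.002 -0.008] w 0.088 j [ 0.42  0.58  1.76 -0.    0.79  0.42]
```

Call:
play_rows --pt "-0.05 0.1 -0.2 0 0 0.2 0.8" --pt "-0.05 0.1 -0.2 0 0 0.2 0.4" --pt "-0.05 0.1 -0.2 0 0 0.2 0" --pt "-0.05 0.1 -0.2 0 0 0.2 0" --pt "-0.05 0.1 -0.2 0 0 0.2 0" --pt "-0.05 0.1 -0.2 0 0 0.2 0" --pt "-0.05 0.1 -0.2 0 0 0.2 0" --pt "-0.05 0.1 -0.2 0 0 0.2 0" --grip_force 20

```text
time_s: 12.05
ee_pos: [0.4901, 0.2974, 0.0894]
ee_rot: [0.504, 0.498, 0.501, -0.496]
force: [-1.2, -1.2, 5.6]
grip_width: 0.0581
```

```bash
python3 st.py
```

```text
t 12.05 pos [0.4901 0.2974 0.0894] jawyaw 0.64 x [ 5.9e-03 -7.0e-04 -1.0e+00] yz 0.0059 F [-1.22 -1.16  5.62] T [-0.095  0.33   0.002] w 0.0581 j [ 0.43  0.59  1.76 -0.    0.79  0.42]
```

Call:
play_rows --pt "0 0 2 0 0 0 0" --pt "0 0 6 0 0 0 0" --pt "0.2 -2 10 0 0 4 0" --pt "0.5 -6 13.5 0 0 9 0" --pt "0.8 -11 14 0 0 15 0" --pt "1.1 -16 14 0 0 20 0" --pt "1.5 -21 14 0 0 25 0" --pt "1.8 -25 14 0 0 26.2 0" --pt "1.8 -27 14 0 0 26.2 0" --pt "1.8 -27 14 0 0 26.2 0" --pt "1.8 -27 14 0 0 26.2 0"

```text
time_s: 13.15
ee_pos: [0.5079, 0.0275, 0.2292]
ee_rot: [0.603, 0.372, 0.601, -0.369]
force: [-0.7, 0.5, -1.6]
grip_width: 0.0578
```

```bash
python3 st.py; python3 snap.py h2; python3 car.py h2.npz red 0.507 0.028 0.140
```

```text
t 13.15 pos [0.5079 0.0275 0.2292] jawyaw 26.76 x [ 0.0051  0.0025 -1.    ] yz 0.0057 F [-0.73  0.48 -1.63] T [ 0.003 -0.037 -0.031] w 0.0578 j [-0.08  0.31  1.8   0.    1.03 -0.55]
13.15 [0.5079 0.0275 0.2292] [ 0.6032  0.3725  0.601  -0.369 ] [-0.73  0.48 -1.63] 0.0578 [-0.08  0.31  1.8   0.    1.03 -0.55]
zhist peaks [(np.float64(0.144), np.int64(4078)), (np.float64(0.145), np.int64(2387)), (np.float64(0.164), np.int64(1509)), (np.float64(0.143), np.int64(952)), (np.float64(0.165), np.int64(763)), (np.float64(0.163), np.int64(403))]
disc centre [0.507  0.0288] n 49 res 0.00569 tab 116.7 944 0.06559542129903259
top n 2728 mid [0.5041 0.0306 0.165 ] zmed 0.16463858714735807
 tooth 170 160.9 0.0183
 tooth 179 72.5 0.0183
 tooth 214 -109.8 0.0183
 tooth 208 -16.3 0.0184
```

View pics/h2.png

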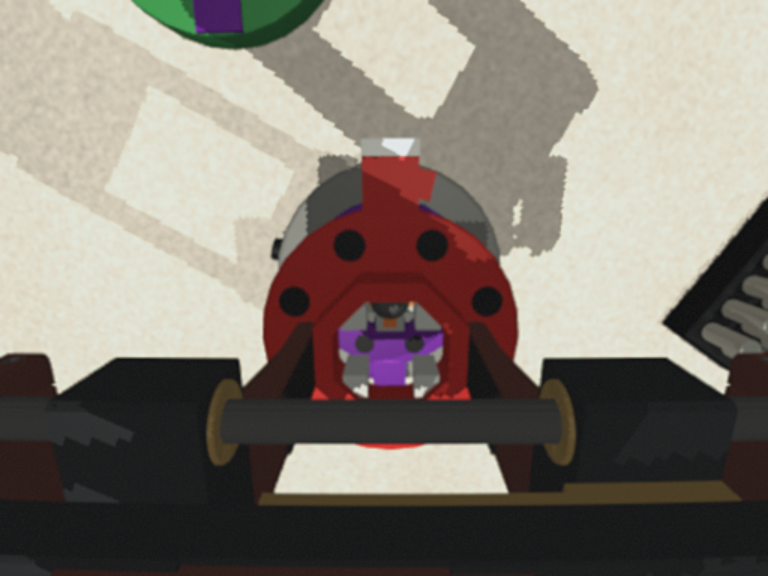

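Red shows the tab at 116.7°, in the same relation to the tool as purple had, so I lower it.

Call:
play_rows --pt "0 0 -1.5 0 0 0 0" --pt "0 0 -3 0 0 0 0" --pt "0 0 -4 0 0 0 0" --pt "0 0 -4.6 0 0 0 0" --pt "0 0 -5 0 0 0 0" --pt "0 0 -5.3 0 0 0 0" --pt "0 0 -5.3 0 0 0 0"

```text
time_s: 13.9
ee_pos: [0.5079, 0.0282, 0.1761]
ee_rot: [0.603, 0.372, 0.601, -0.369]
force: [-0.5, -0.2, -0.9]
grip_width: 0.0579
```

```bash
python3 st.py
```

```text
t 13.9 pos [0.5079 0.0282 0.1761] jawyaw 26.84 x [ 0.005   0.0026 -1.    ] yz 0.0056 F [-0.46 -0.17 -0.94] T [ 0.06  -0.058  0.018] w 0.0579 j [-0.08  0.39  1.85  0.    0.9  -0.55]
```

Call:
play_rows --pt "0 -0.03 -0.25 0 0 0 0" --pt "0 -0.03 -0.5 0 0 0 0" --pt "0 -0.03 -0.75 0 0 0 0" --pt "0 -0.03 -0.75 0 0 0 0"

```text
time_s: 14.3
ee_pos: [0.5077, 0.0279, 0.1684]
ee_rot: [0.603, 0.372, 0.601, -0.369]
force: [-0.4, -0.0, -0.8]
grip_width: 0.0577
```

```bash
python3 st.py
```

```text
t 14.3 pos [0.5077 0.0279 0.1684] jawyaw 26.83 x [ 0.0045  0.0026 -1.    ] yz 0.0052 F [-0.4  -0.02 -0.81] T [0.04  0.024 0.066] w 0.0577 j [-0.08  0.4   1.86  0.    0.88 -0.55]
```

In the splines without force (underside about 0.079 m). I continue gently.

Call:
play_rows --pt "0 0 -0.25 0 0 0 0" --pt "0 0 -0.45 0 0 0 0" --pt "0 0 -0.6 0 0 0 0" --pt "0 0 -0.75 0 0 0 0" --pt "0 0 -0.85 0 0 0 0" --pt "0 0 -0.85 0 0 0 0"

```text
time_s: 14.9
ee_pos: [0.5077, 0.0279, 0.1599]
ee_rot: [0.603, 0.372, 0.602, -0.369]
force: [-0.3, -0.7, 1.0]
grip_width: 0.0576
```

```bash
python3 st.py
```

```text
t 14.9 pos [0.5077 0.0279 0.1599] jawyaw 26.83 x [ 0.0044  0.0026 -1.    ] yz 0.0051 F [-0.3  -0.66  0.99] T [-0.035  0.095 -0.006] w 0.0576 j [-0.08  0.41  1.86  0.    0.86 -0.55]
```

Call:
play_rows --pt "0 0 -0.05 0 0 0 0" --pt "0 0 -0.1 0 0 0 0" --pt "0 0 -0.1 0 0 0 0"

```text
time_s: 15.2
ee_pos: [0.5077, 0.0279, 0.159]
ee_rot: [0.603, 0.372, 0.601, -0.369]
force: [-1.8, -0.1, 2.2]
grip_width: 0.0579
```

```bash
python3 st.py
```

```text
t 15.2 pos [0.5077 0.0279 0.159 ] jawyaw 26.83 x [ 0.0045  0.0026 -1.    ] yz 0.0052 F [-1.77 -0.12  2.23] T [0.002 0.146 0.063] w 0.0579 j [-0.08  0.41  1.86  0.    0.86 -0.55]
```

Call:
play_rows --pt "0 0 -0.05 0 0 0 0" --pt "0 0 -0.05 0 0 0 0.75" --pt "0 0 0 0 0 0 0.9" --pt "0 0 0.05 0 0 0 1" --pt "0 0 0.1 0 0 0 1" --pt "0 0 2 0 0 0 1" --pt "0 0 6 0 0 0 1" --pt "1.5 -3 9.5 0 0 -8 1" --pt "2 -6 9.5 0 0 -16 1" --pt "1 -6.4 9.5 0 0 -24 1" --pt "0 -6.4 9.5 0 0 -26.7 1" --pt "0 -6.4 9.5 0 0 -26.7 1"

```text
time_s: 16.4
ee_pos: [0.5065, -0.0363, 0.2539]
ee_rot: [0.501, 0.501, 0.499, -0.499]
force: [-0.6, -0.2, -0.1]
grip_width: 0.0874
```

```bash
python3 st.py; python3 snap.py mix3;python3 mix.py mix3.npz | grep -A9 orange;  python3 car.py mix3.npz red 0.5077 0.0277 0.071
python3 - <<'E'
from h import *
for c in ["side","scene"]:
    p=camera_params(c); im,d=camera(c)
    u,v=proj([[0.5077,0.0277,0.07]],p)[0].astype(int); save(c+"3.png",cv2.resize(im[v-50:v+50,u-60:u+60],None,fx=6,fy=6,interpolation=cv2.INTER_CUBIC))
E
```

```text
t 16.4 pos [ 0.5065 -0.0363  0.2539] jawyaw 0.07 x [ 3.9e-03  5.0e-04 -1.0e+00] yz 0.0039 F [-0.58 -0.17 -0.06] T [ 0.013 -0.014 -0.011] w 0.0874 j [-0.21  0.28  1.77  0.    1.09 -0.21]
16.4 [ 0.5065 -0.0363  0.2539] [ 0.5012  0.5008  0.4995 -0.4986] [-0.58 -0.17 -0.06] 0.0874 [-0.21  0.28  1.77  0.    1.09 -0.21]
orange [[253.3 107.4]
 [274.3 114.6]
 [246.8 128.8]
 [267.3 135.7]] [np.int32(59), np.int32(55), np.int32(56), np.int32(51)]
orange centre [0.5075148  0.02765612 0.083     ]
rad 0.0136 ang 117.1
rad 0.0135 ang 26.7
rad 0.0135 ang -153.2
rad 0.0136 ang -63.2
0.046 75 [0.50430668 0.0272722  0.04592021]
0.083 862 [0.50762916 0.02791846 0.08312394]
0.093 1068 [0.50725551 0.02997431 0.09337696]
zhist peaks [(np.float64(0.075), np.int64(2968)), (np.float64(0.076), np.int64(2417)), (np.float64(0.095), np.int64(798)), (np.float64(0.096), np.int64(716)), (np.float64(0.074), np.int64(656)), (np.float64(0.077), np.int64(378))]
disc centre [0.5071 0.0287] n 55 res 0.00052 tab 116.8 472 0.06612151591086533
top n 1777 mid [0.5074 0.0283 0.096 ] zmed 0.09591851620603598
 tooth 103 70.3 0.0184
 tooth 106 163.2 0.0185
 tooth 91 -19.1 0.019
 tooth 40 -105.9 0.0175
```

View pics/mix3.png

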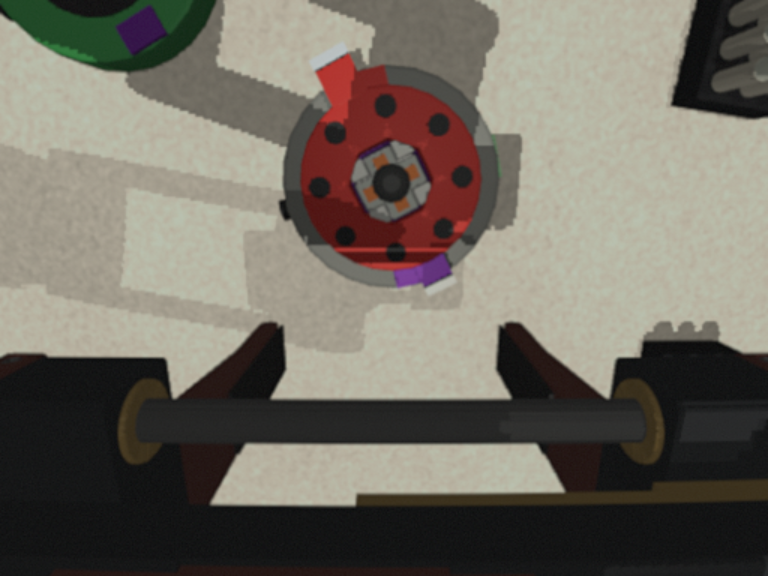

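View pics/side3.png

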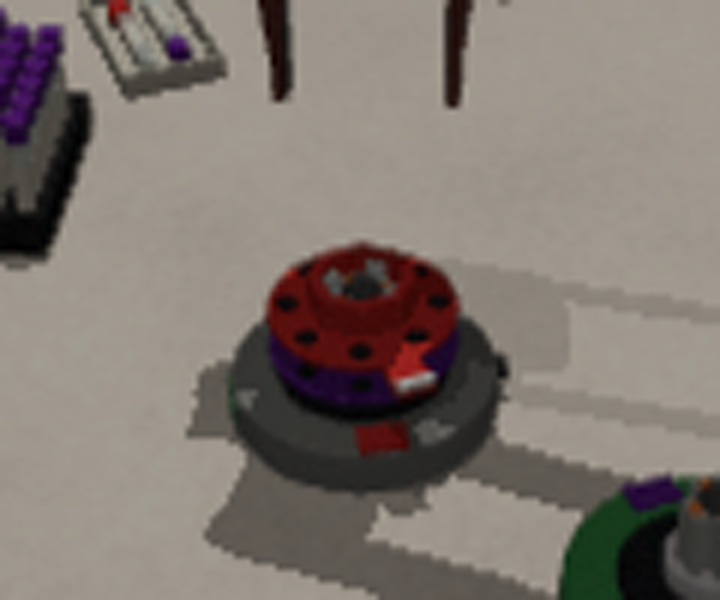

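Both are home: the red collar top is at 0.096 m, centred and level, with its tab at 116.8°. The gripper is clear, so I hand in.

```bash
python3 -c "
from h import *
print(hand_in())"
```

```text
the job is handed in; nothing more can be done
None
```

Both carriers are on the hub and released, and I handed the job in at about 16.5 s. The hand-in gives no verdict, so the results below are from my own last measurements.

- **Purple:** It went onto the splines first, with a contact force of about 3 N. Its collar top measured 71 mm, which is fully home on the seat. It was centred within about 1 mm, with its tab 13° from the purple mark's direction.
- **Red:** I used the red carrier farthest from the base. It went on top with its tab the opposite way, also at about 3 N. Its collar top measured 96 mm, which is fully home on purple. It was centred within about 1 mm, with its tab 13° from the red mark's direction.
- **Force and contact:** Neither carrier met any resistance at the splines. The last wrist and side pictures show the stack level and the open gripper clear of it. I touched nothing else on the bench.

One check disagreed. With a carrier in the gripper, the wrist-camera fit of its centre was off by about 1–2 mm, with poor residuals because the fingers hid part of it. I therefore steered mostly by the tool position, and the later unobstructed views showed both carriers centred.

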